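Dock the tamper past its spring gate

TASK

Put the coffee tamper away in its wooden dock on the table: bring it in through the open mouth, letting its steel base push the spring gate aside, and slide it on past the gate until you feel its base press firmly but gently on the sprung rubber stop at the back (how far the stop is screwed out is not known beforehand). Then let go, leaving it standing in the dock with the gate shut behind it. Do not ram the dock, do not tip the tamper over, and leave the other things on the table where they are.

Things in the scene. Friction and masses are not known exactly. Their poses are not given: they have to be found in the camera images.
- tamper: coffee tamper: round steel base 58 mm across and 30 mm high, turned wooden handle above it, at most 40 mm across, to 94 mm height; 0.3 to 0.6 kg, upright; origin at the centre of its underside, z along the handle. Grip the handle from above, fingertips 45 mm or more above its underside so that they clear the dock.
- dock: low wooden T-slot dock with steel lips, fixed, 206 mm long, 41 mm high, 128 mm wide over its screw flanges, without a floor (the tamper slides on the table). Origin on the table, on the lane's centre line in the plane of the shut gate; +x runs along the lane into the dock, +y to the hinge side. Lane 62 mm wide (y -31 to +31) from x = -20 mm on; on the hinge side a pocket to y = 42 from x = -4 to 48 mm
- mouth (a point): centre of the dock's flared mouth, on the table at dock x = -48 mm; about 90 mm wide there, narrowing to 62 mm at x = -20 mm
- slot (a point): centre of the slot between the two steel lips, at dock (60, 0, 41) mm. The lips (underside 36 mm, top 41 mm above the table) run from dock x = -20 to 156 mm with a slot 48 mm wide between them: the handle passes, the base does not, so the base can come in only through the mouth
- back: wooden block closing the dock's rear (dock x = 140 to 156 mm; its pose is the dock's) with its rubber stop: a 20 mm disc 15 mm above the table, facing the mouth. Its face stands between dock x = 93 and 127 mm, unknown, so the tamper's centre meets it at dock x = 64 to 98 mm. Gives 4 mm on a spring (2 N rising to 7 N), then rigid; seat with 5 to 7 N, over 10 N damages it
- gate (a joint): spring gate: steel leaf 40 long, 20 high, 4 mm thick, on an upright hinge at the dock's +y side; 0 = shut across the lane, about 1.4 rad = swung into the dock. Opens only inward; its spring shuts it (0.03 Nm shut, 0.08 Nm open, damped: about 5 N on the tamper, partly sideways, more for a moment as the leaf slips off behind it). It snaps shut behind the tamper once the tamper's centre is beyond about dock x = 61 mm
- gate_hinge (a point): hinge axis of the gate, at dock (0, 37, 17) mm
- gate_tip (a point): free end of the gate's leaf, 40 mm from the hinge, 17 mm above the table
- cup_left_0: blue mug, 63 x 93 x 53 mm, bystander; origin at the centre of its underside
- scoop: blue measuring scoop, 88 x 36 x 26 mm, bystander; origin at the centre of its underside
- spice_jar: small jar with shaker cap, 44 mm across, 90 mm high, bystander; origin at the centre of its underside
- salt_tub: flat white tub, 71 mm across, 32 mm high, bystander; origin at the centre of its underside
- timer: flat kitchen timer, 58 x 64 x 16 mm, bystander; origin at the centre of its underside
- cocoa_shaker: plain steel shaker with a flat lid, 61 mm across, 82 mm high, bystander; origin at the centre of its underside
Things that resemble listed ones, but are neither listed nor needed, are in the scene too. Leave any pink look-alike of the tamper alone.

How it is judged:
By the outcome, as a careful person would: the job done as asked, in the order asked, and still so for the second after the job is handed in, with the robot touching nothing.
It also fails if it takes over 72 s, if anything falls off the work surface, if the arm or the gripper's body presses on something with over 40 N, if the wrist force passes 120 N, or if a joint passes its speed limit or range.

ROBOT

A 7-joint arm with a two-finger parallel gripper is mounted at the origin on a cart in front of the work surface, level with it; the furniture and walls round the work are solid. World frame = base frame: x ahead of the robot, y to its left, z up, the work surface at z = 0. Lengths are in mm, angles in rad, forces in N, time in s.
With the tool pointing down it reaches from about 425 to 950 mm from the base axis. Payload 16.7 kg.
Tool frame: the origin (TCP) lies midway between the tips of the shut fingers; the grasp point (between the pads) lies 19 mm behind it (arm.grip_point_offset is the z of the grasp point in the tool frame, in mm); z points along the fingers, x is the direction in which the jaws open and shut, and the axes are right-handed (so a half turn about z gives the same grasp; the last joint's range is limited). The gripper opens to 94 mm and grips with 3 to 60 N. Pads are 16 mm wide; open, the fingers measure 119 mm over their backs; the gripper's body (75 mm by 177 mm) begins 78 mm behind the grasp point.
Start: joints at [-1.317, 0.426, 0.074, 1.606, -0.034, 1.111, -0.067], TCP at [264.597, 620.937, 205.467] pointing down, gripper open.
Joint ranges: [-2.85, 2.85], [-0.5, 2.14], [-1.23, 1.37], [0.21, 2.46], [-1.02, 4.16], [0.16, 2.05], [-2.73, 2.73]. Speed limits (rad/s): [1.89, 1.89, 2.39, 2.39, 3.01, 3.01, 3.01].

INTERFACE

Orientations are given as a 3x3 rotation matrix whose columns are the frame's x, y, z axes.
In Python, from plant import arm gives the robot as it stands. The module is installed in compiled form; this text tells all that it offers.
- The arm moves only by the shell command python3 -m creep 'ROWS' [FORCE]. ROWS is text: rows parted by semicolons, each of 7 numbers parted by spaces: the shift along the tool's x, y, z in mm, then the turn, a rotation vector about the tool's x, y, z in rad, then the gripper's target within -1 to 1 (shut at 1, half-way at 0, fully open at -1). In form: dx dy dz rx ry rz jaw; .... A call has 1 to 20 rows; each row is the pose to reach, as a shift and turn from the pose measured when the call began, along the tool's axes at that moment; what a row does not reach only later rows make up. A row lasts 1/12 s, in which the tool goes at most 41.7 mm and 7.16 degrees, less where a joint would pass 70% of its speed; a pose out of reach is approached as far as the arm can. A call with a gripper value outside its range is refused whole. The fingers move at their own pace and stop on an object; FORCE is the grip in N (left out, the last holds). Time passes only in rows, so rows that repeat a pose let the fingers close. It gives the time, the measured TCP pose, the force and the opening at its end, in the units of the state.
- arm.get_obs(): the state, without advancing time (a new reading comes with each control period).
- arm.read_camera(name): name is "scene" or "top"; returns the picture (384x512x3 uint8, blue, green, red); there is no depth.
- arm.camera_params(name): a dict with "fx", "fy", "cx", "cy" (pixels), "origin" and "attitude" of the camera in the world. Camera axes: x right, y up, looking along -z (the intrinsics and any distortion apply to the point x, -y, -z); pixel columns grow to the right and rows downward; lengths in mm; the calibration is good to about 2 mm. A picture is of the moment at which its call begins. camera_params takes no time and is no camera call.
- arm.sign_off(): hands the job in, once; it reports no verdict.
Trained networks look in the newest picture that a camera, given by its name, has taken for a name from the list of things; names that differ only in an ending like _2 or _b are one class to them, and where a whole thing is asked for, a point or a joint stands for the part that bears it (a point fixed in the world has none). Each returns a list of dicts, best first, with "confidence" (0 to 1); they miss things now and then, are a little off and sometimes report something else, mostly with a low value. They report only what shows in the picture. A call takes as long as a camera call. They do not tell look-alikes from the thing itself.
- arm.search_frame(target, camera): "bbox" ([left, top, right, bottom] in pixels, round what is visible of it).
- arm.place_of(target, camera): "at" ([column, row] in pixels: a listed point, or the origin of a listed thing).
The state is a dict: "time": time; "qpos": joint angles; "joint_velocities": joint speeds; "effort": joint torques, N m; "eef_pos": TCP position; "tool_rot": TCP orientation; "contact_force": force on the tool from outside, world axes, zero at the start; "torque": the same for the moment, N m; "gripper_width": finger opening in mm.
Only numpy, scipy, OpenCV 4.12 (cv2) and the standard library are available. Lean on these libraries where they do the work, as an engineer would, in place of code of your own. Each camera call takes 0.05 s, during which the arm holds its last target.

## Working session

There is one attempt and no reset: what is moved stays moved. The work goes in short steps, Python scripts to look and compute and a shell command to move; the robot and the scene stay as the last step left them, time stands still between calls to the robot, and variables do not carry over. Pictures are saved under pics/ and viewed, and the job is handed in when it is done.

```bash
mkdir -p pics; cat > h.py <<'E'
import numpy as np, cv2
from plant import arm
def px2w(cam,uv,z=0.):
    p=arm.camera_params(cam); R=np.array(p["attitude"]).reshape(3,3); o=np.array(p["origin"])
    K=np.array([[p["fx"],0,p["cx"]],[0,p["fy"],p["cy"]],[0,0,1.]])
    D=np.array(p.get("distortion",np.zeros(5)),float)
    q=cv2.undistortPoints(np.array([[uv]],float),K,D)[0,0]
    d=R@np.array([q[0],-q[1],-1.])
    return o+d*(z-o[2])/d[2]
def w2px(cam,P):
    p=arm.camera_params(cam); R=np.array(p["attitude"]).reshape(3,3); o=np.array(p["origin"])
    c=R.T@(np.array(P,float)-o); K=np.array([[p["fx"],0,p["cx"]],[0,p["fy"],p["cy"]],[0,0,1.]])
    D=np.array(p.get("distortion",np.zeros(5)),float)
    return cv2.projectPoints(np.array([[c[0],-c[1],-c[2]]]),np.zeros(3),np.zeros(3),K,D)[0][0,0]
E
python3 - <<'E'
from h import *
for c in ("scene","top"):
    print(c,arm.camera_params(c)); im=arm.read_camera(c); cv2.imwrite(f"pics/{c}0.png",im)
    for t in ("tamper","dock","mouth","slot","back","gate_hinge","gate_tip"):
        for r in arm.place_of(t,c)[:3]:
            print(t,np.round(r["at"],1),round(r["confidence"],2))
o=arm.get_obs(); print(o["time"],o["eef_pos"],o["tool_rot"],o["contact_force"],o["gripper_width"],arm.grip_point_offset)
E
```

```text
scene {'fx': 394.37006297681444, 'fy': 394.37006297681444, 'cx': 260.48787806952026, 'cy': 196.5706141516957, 'origin': array([  58.45806141, -677.81469925,  673.72844768]), 'attitude': array([[ 0.85026057,  0.30796352, -0.426867  ],
       [-0.52589751,  0.53109339, -0.66435805],
       [ 0.0221082 ,  0.78936575,  0.61352502]])}
tamper [221.4 175.5] 0.79
tamper [187.2 203.9] 0.59
tamper [292.5 245.7] 0.55
dock [250.4 202.7] 0.72
mouth [237.1 212.7] 0.86
mouth [257.5 143.2] 0.4
slot [268.5 185.9] 0.62
back [244.7 194.1] 0.59
gate_hinge [243.4 190.5] 0.77
gate_tip [178.  168.7] 0.68
gate_tip [251.  202.7] 0.54
top {'fx': 491.3097706513389, 'fy': 491.3097706513389, 'cx': 253.0831239438016, 'cy': 190.34722105238288, 'origin': array([ 413.04171991,    6.81403767, 1213.85955762]), 'attitude': array([[ 2.87971084e-02,  9.95425251e-01, -9.11004751e-02],
       [-9.99585266e-01,  2.86910680e-02, -2.47366060e-03],
       [ 1.51425702e-04,  9.11339269e-02,  9.95838634e-01]])}
tamper [202.5 256.4] 0.97
tamper [317.  202.8] 0.82
tamper [173.1 206.4] 0.78
dock [243.4 205.9] 0.93
mouth [244.  219.9] 0.56
slot [241.  177.8] 0.61
gate_hinge [226.2 205.8] 0.56
gate_tip [244.9 202.9] 0.56
0.8 [264.58700656 620.94612515 205.49052478] [[ 3.92047282e-01  9.19945067e-01 -5.65139946e-05]
 [ 9.19945068e-01 -3.92047281e-01  2.17911096e-05]
 [-2.10953413e-06 -6.05329160e-05 -9.99999998e-01]] [-0.25012931 -0.61957382 -0.69214079] 94.08266425113997 -18.8
```

View pics/scene0.png

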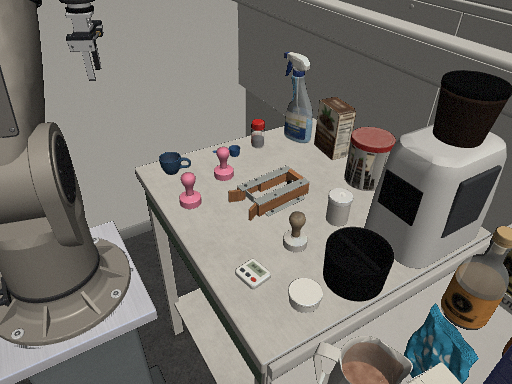

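View pics/top0.png

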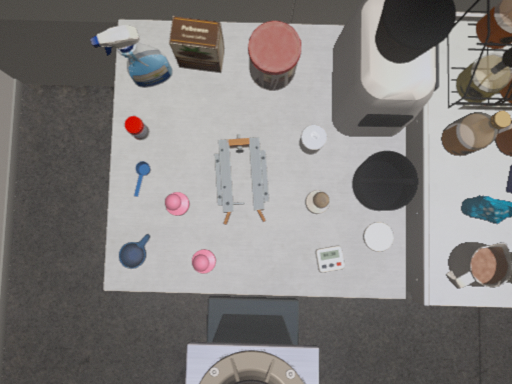

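```bash
python3 - <<'E'
import cv2
im=cv2.imread("pics/top0.png")[140:290,150:350]; cv2.imwrite("pics/top0c.png",cv2.resize(im,None,fx=4,fy=4,interpolation=cv2.INTER_CUBIC))
im=cv2.imread("pics/scene0.png")[120:270,140:340]; cv2.imwrite("pics/scene0c.png",cv2.resize(im,None,fx=4,fy=4,interpolation=cv2.INTER_CUBIC))
E
```

```text
(no output)
```

View pics/top0c.png

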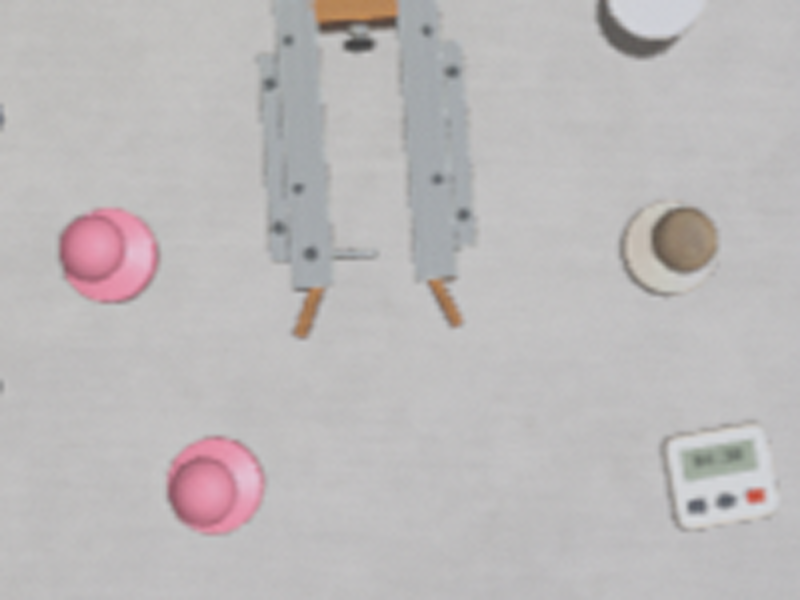

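View pics/scene0c.png

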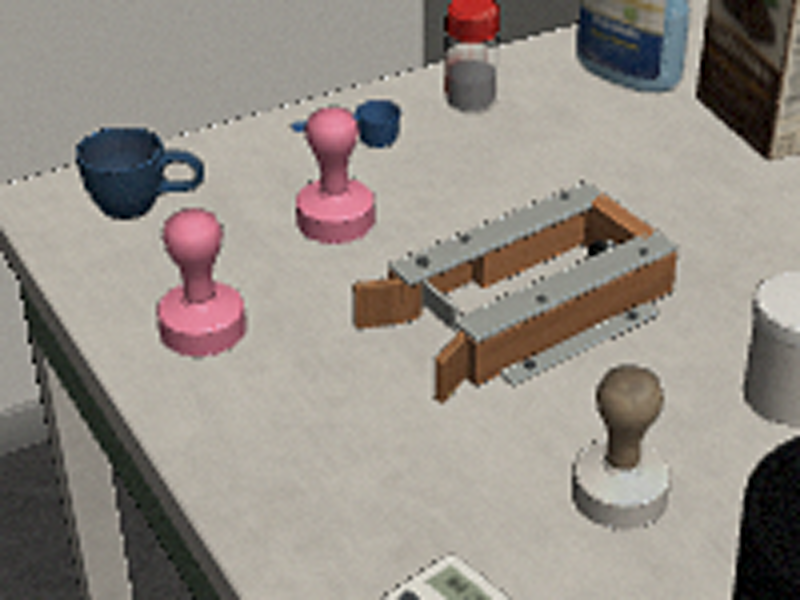

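Tamper candidates in the top picture are the pink ones at (204,261) and (177,204) and the steel and wood one at (317,202). The task rules out pink, so I pick (317,202), which the crop confirms. The dock mouth opens toward the robot, at about (243,222). The gate leaf is hinged on the left, near (227,204).

```bash
python3 - <<'E'
import cv2
im=cv2.imread("pics/top0.png")[130:230,205:280]; cv2.imwrite("pics/dockc.png",cv2.resize(im,None,fx=6,fy=6,interpolation=cv2.INTER_CUBIC))
im=cv2.imread("pics/top0.png")[180:225,295:340]; cv2.imwrite("pics/tampc.png",cv2.resize(im,None,fx=10,fy=10,interpolation=cv2.INTER_CUBIC))
from h import *
print(px2w("scene",(292.5,245.7)),px2w("top",(317,202.8)))
print("mouth",px2w("top",(244,219.9)),px2w("scene",(237.1,212.7)),"slot",px2w("top",(241,177.8),41),px2w("scene",(268.5,185.9),41),"hinge",px2w("top",(226.2,205.8),17),px2w("scene",(243.4,190.5),17),"dock",px2w("top",(243.4,205.9)),px2w("scene",(250.4,202.7)))
E
```

```text
[ 492.56373056 -150.73605697    0.        ] [ 497.70503476 -149.20935575    0.        ]
mouth [450.24857044  30.12300302   0.        ] [437.26592122  23.71611129   0.        ] slot [549.76159038  39.6204147   41.        ] [542.29188224  36.52981812  41.        ] hinge [482.80840508  74.24309485  17.        ] [488.87535167  80.29954289  17.        ] dock [484.77747567  32.66094516   0.        ] [489.06488065  42.3775507    0.        ]
```

View pics/dockc.png

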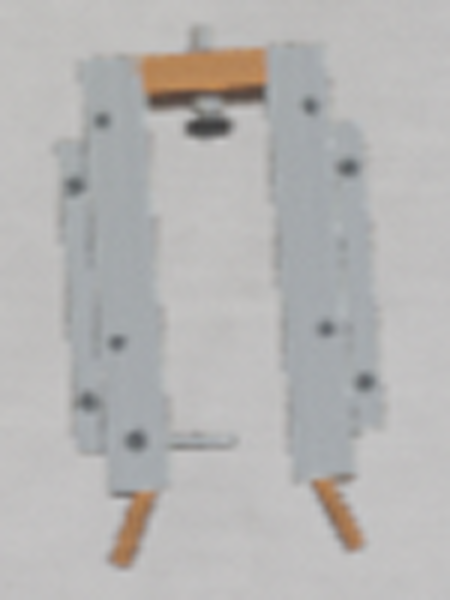

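View pics/tampc.png

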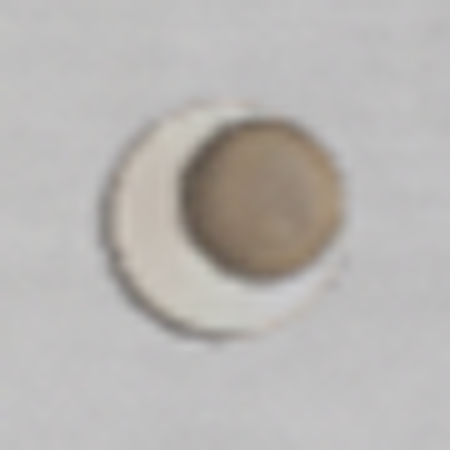

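```bash
cat > fit.py <<'E'
from h import *
from scipy.optimize import least_squares
def c6(x,y): return np.array([205+x/6-.42,130+y/6-.42])
pts=[((-20,24,41),c6(168,490)),((-20,-24,41),c6(294,480)),((156,24,41),c6(140,60)),((156,-24,41),c6(268,47)),
 ((-20,'w',41),c6(110,495)),((-20,'-w',41),c6(355,475)),((156,'w',41),c6(80,62)),((156,'-w',41),c6(325,43))]
def world(P,p):
    x,y,z=P; w=p[3]; y={'w':w,'-w':-w}.get(y,y)
    c,s=np.cos(p[2]),np.sin(p[2]); return np.array([p[0]+c*x-s*y,p[1]+s*x+c*y,z])
def res(p): return np.concatenate([w2px("top",world(P,p))-u for P,u in pts])
if __name__=="__main__":
    r=least_squares(res,[487,35,.05,43]); print(r.x,np.round(r.fun.reshape(-1,2),1))
    np.save("dock.npy",r.x)
    for cam in("top","scene"):
        im=cv2.imread(f"pics/{cam}0.png"); f=4; x0,y0=(195,120) if cam=="top" else (220,140)
        im=cv2.resize(im[y0:y0+120,x0:x0+120],None,fx=f,fy=f,interpolation=cv2.INTER_CUBIC)
        def L(A,B,col):
            a,b=[tuple(int(round(v)) for v in (w2px(cam,world(P,r.x))-[x0,y0]+.5)*f) for P in(A,B)]
            cv2.line(im,a,b,col,1)
        for s in(24,-24,r.x[3],-r.x[3]): L((-20,s,41),(156,s,41),(0,0,255))
        L((-20,-43,41),(-20,43,41),(0,255,0)); L((156,-43,41),(156,43,41),(0,255,0)); L((0,37,27),(0,-3,27),(255,0,0)); L((140,-24,41),(140,24,41),(255,0,0));L((-48,-45,0),(-48,45,0),(255,0,255))
        cv2.imwrite(f"pics/fit_{cam}.png",im)
    im=cv2.imread("pics/top0.png")
    # tamper: ball circle z~72, base top circle z=30
    print("ball",px2w("top",(295+26.3-.45,180+19.9-.45),74),"base",px2w("top",(295+23.6-.45,180+21.8-.45),30))
E
python3 fit.py
```

```text
[4.90874149e+02 3.36247414e+01 9.88544512e-02 4.92324894e+01] [[ 0.7  0.1]
 [-0.2  0.4]
 [ 0.5 -0.7]
 [-1.   0.1]
 [-0.2  0. ]
 [ 0.1  0.5]
 [ 0.1 -0.3]
 [-0.1  0. ]]
ball [ 500.60715363 -148.51644423   74.        ] base [ 499.2002684  -148.06974813   30.        ]
```

View pics/fit_top.png

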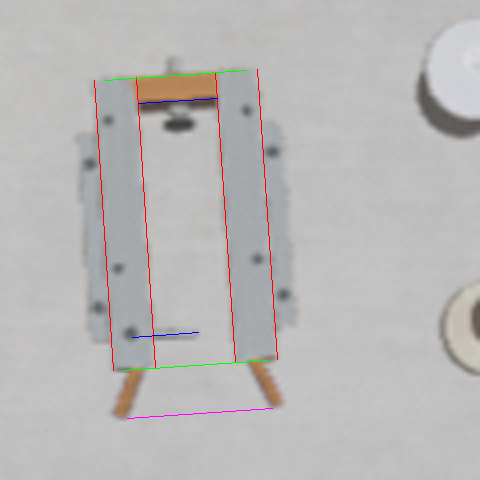

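View pics/fit_scene.png

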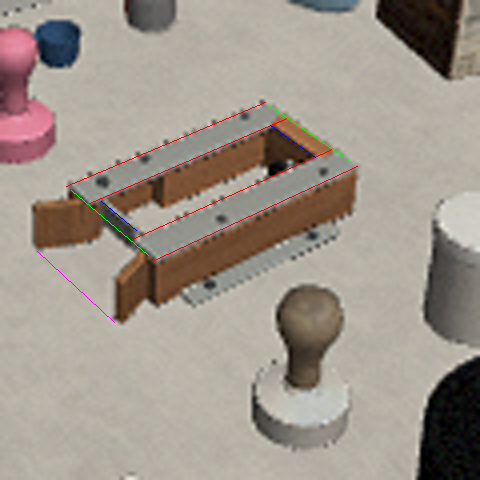

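```bash
cat > tov.py <<'E'
from h import *
def ov(tag,x,y,out,src,dz=0):
    ims=[]
    for cam,(x0,y0) in src.items():
        f=8; im=cv2.imread(f"pics/{cam}{tag}.png"); im=cv2.resize(im[y0:y0+70,x0:x0+50],None,fx=f,fy=f,interpolation=cv2.INTER_CUBIC)
        for z,r,c in((0,29,(255,0,0)),(30,29,(0,0,255)),(75,19,(0,255,0))):
            p=np.array([(w2px(cam,(x+r*np.cos(t),y+r*np.sin(t),z+dz))-[x0,y0]+.5)*f for t in np.linspace(0,6.3,50)]).astype(int)
            cv2.polylines(im,[p],False,c,1)
        ims.append(im)
    cv2.imwrite(out,np.hstack(ims))
E
python3 - <<'E'
from tov import *
ov("0",499.5,-148.3,"pics/tov0.png",{"top":(293,170),"scene":(270,195)})
o=arm.get_obs(); R=np.array(o["tool_rot"]).reshape(3,3)
print(R.T@(np.array([499.5,-148.3,160])-o["eef_pos"]))
E
```

```text
[-615.56708286  517.69065482   45.4604861 ]
```

View pics/tov0.png

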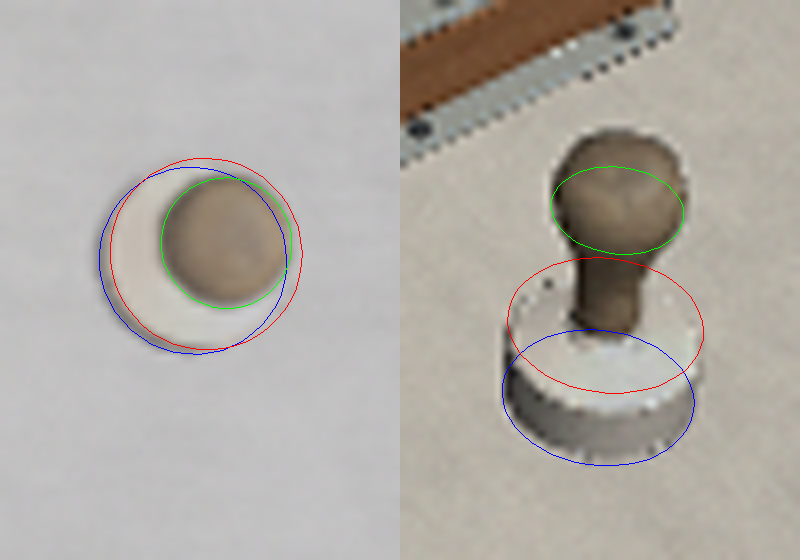

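```bash
python3 -m creep '-20 17 0 0 0 0.05 -1; -45 38 0 0 0 0.1 -1; -75 63 0 0 0 0.15 -1; -108 91 0 0 0 0.2 -1; -142 119 0 0 0 0.26 -1; -176 148 0 0 0 0.32 -1; -210 177 0 0 0 0.38 -1; -244 205 0 0 0 0.44 -1; -278 234 0 0 0 0.5 -1; -312 262 0 0 0 0.56 -1; -346 291 0 0 0 0.62 -1; -380 319 0 0 0 0.68 -1; -414 348 0 0 0 0.74 -1; -448 377 0 0 0 0.8 -1; -482 405 10 0 0 0.86 -1; -516 434 20 0 0 0.92 -1; -550 462 30 0 0 0.98 -1; -580 488 40 0 0 1.03 -1; -605 509 45 0 0 1.069 -1; -615.6 517.7 45.5 0 0 1.069 -1' 30
python3 - <<'E'
from h import *
o=arm.get_obs(); R=np.array(o["tool_rot"]).reshape(3,3)
print(o["time"],o["contact_force"],o["qpos"])
d=0.0989; Rt=np.array([[np.cos(d),np.sin(d),0],[np.sin(d),-np.cos(d),0],[0,0,-1]])
print(R.T@(np.array([499.5,-148.3,55])-o["eef_pos"]),cv2.Rodrigues(R.T@Rt)[0].T)
E
```

```text
time: 2.47
eef_pos: [499.1, -147.9, 159.9]
tool_rot: [[0.995, 0.097, 0.0], [0.097, -0.995, 0.0], [0.0, 0.0, -1.0]]
contact_force: [1.5, 1.6, 0.9]
gripper_width: 94.1
2.4667 [1.49194389 1.64582064 0.88767101] [-0.43951986  0.27036347  0.71689002  2.02846069 -0.22278708  0.91882915
  0.49254616]
[  0.31976459   0.39593261 104.94282479] [[ 1.38232555e-05 -4.61477360e-04 -1.97061982e-03]]
```

```bash
python3 -m creep '0.3 0.4 15 0 0 0 -1; 0.3 0.4 35 0 0 0 -1; 0.3 0.4 55 0 0 0 -1; 0.3 0.4 75 0 0 0 -1; 0.3 0.4 92 0 0 0 -1; 0.3 0.4 102 0 0 0 -1; 0.3 0.4 105 0 0 0 -1; 0.3 0.4 105 0 0 0 0; 0.3 0.4 105 0 0 0 0.2; 0.3 0.4 105 0 0 0 0.4;0.3 0.4 105 0 0 0 0.7;0.3 0.4 105 0 0 0 1;0.3 0.4 105 0 0 0 1;0.3 0.4 105 0 0 0 1;0.3 0.4 105 0 0 0 1;0.3 0.4 105 0 0 0 1' 35
python3 - <<'E'
from h import *
for c in("top","scene"): cv2.imwrite(f"pics/{c}1.png",arm.read_camera(c))
im=[cv2.imread("pics/top1.png")[150:270,270:370],cv2.imread("pics/scene1.png")[170:290,240:340]]
cv2.imwrite("pics/g1.png",cv2.resize(np.hstack(im),None,fx=4,fy=4,interpolation=cv2.INTER_CUBIC))
E
```

```text
time: 3.8
eef_pos: [499.7, -148.3, 55.1]
tool_rot: [[0.995, 0.097, 0.001], [0.097, -0.995, -0.0], [0.001, 0.0, -1.0]]
contact_force: [1.7, 0.1, 2.1]
gripper_width: 37.6
```

View pics/g1.png

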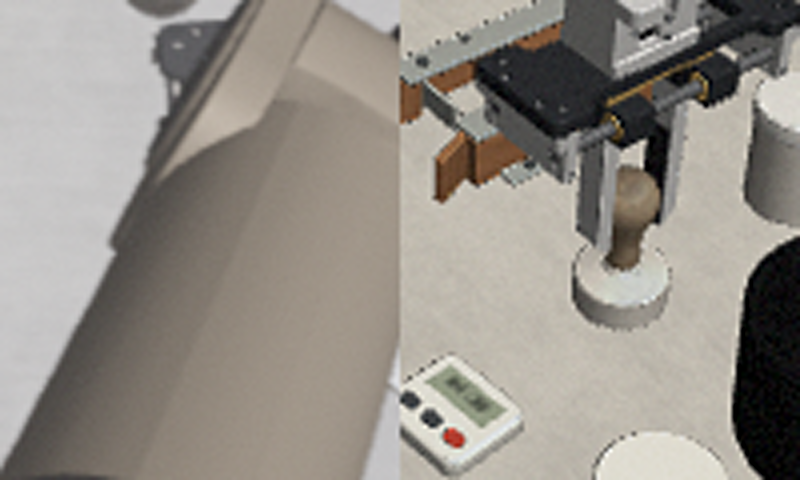

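The picture shows the brown handle between the fingers, with the steel base still flat on the table at about (622,290) in the right-hand crop. Next I lift.

```bash
python3 -m creep '0 0 -3 0 0 0 1; 0 0 -8 0 0 0 1; 0 0 -16 0 0 0 1; 0 0 -28 0 0 0 1; 0 0 -40 0 0 0 1; 0 0 -52 0 0 0 1; 0 0 -58 0 0 0 1; 0 0 -60 0 0 0 1; 0 0 -60 0 0 0 1; 0 0 -60 0 0 0 1'
python3 - <<'E'
from h import *
p=np.load("dock.npy"); 
o=arm.get_obs(); R=np.array(o["tool_rot"]).reshape(3,3)
print(o["contact_force"],o["torque"])
d=p[2]; Rt=np.array([[np.cos(d),np.sin(d),0],[np.sin(d),-np.cos(d),0],[0,0,-1]])
for X in(-70,-62): 
  t=np.array([p[0]+np.cos(d)*X,p[1]+np.sin(d)*X,115]); print(X,t,R.T@(t-o["eef_pos"]),cv2.Rodrigues(R.T@Rt)[0].T)
cv2.imwrite("pics/scene2.png",arm.read_camera("scene"))
cv2.imwrite("pics/g2.png",cv2.resize(cv2.imread("pics/scene2.png")[150:290,220:360],None,fx=4,fy=4,interpolation=cv2.INTER_CUBIC))
E
```

```text
time: 4.73
eef_pos: [499.6, -148.1, 114.9]
tool_rot: [[0.995, 0.097, 0.001], [0.097, -0.995, 0.0], [0.001, -0.0, -1.0]]
contact_force: [0.1, 0.5, -3.4]
gripper_width: 36.3
[ 0.10148698  0.51343488 -3.4123469 ] [-0.07791138  0.04479728 -0.02118725]
-70 [421.21589723  26.71619462 115.        ] [-6.10921691e+01 -1.81577431e+02 -1.13397610e-01] [[-6.71458674e-05 -9.66790439e-04 -1.64050075e-03]]
-62 [429.17684024  27.50574282 115.        ] [-5.30921836e+01 -1.81590554e+02 -1.05662851e-01] [[-6.71458674e-05 -9.66790439e-04 -1.64050075e-03]]
```

View pics/g2.png

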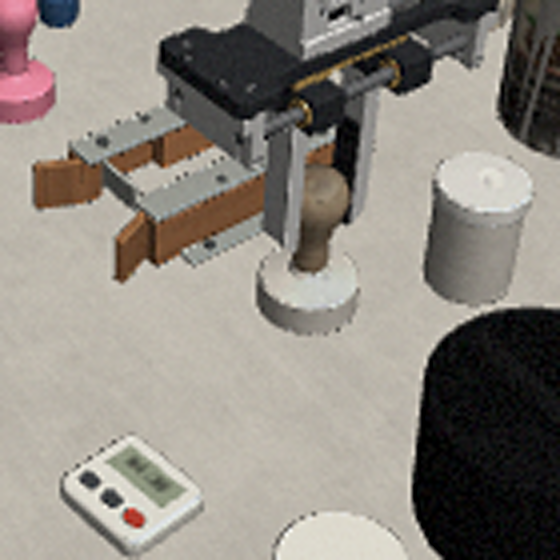

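```bash
python3 - <<'E'
from tov import *
ov("2",499.5,-148.2,"pics/tov2.png",{"scene":(270,180)},60)
E
```

```text
(no output)
```

View pics/tov2.png

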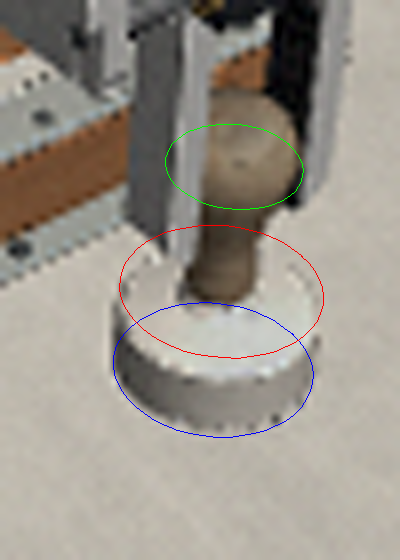

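```bash
python3 -m creep '-6 -18 0 0 0 0 1; -15 -43 0 0 0 0 1; -25 -73 0 0 0 0 1; -35 -105 0 0 0 0 1; -46 -137 0 0 0 0 1; -56 -163 0 0 0 0 1; -60 -177 0 0 0 0 1; -61 -181 0 0 0 0 1; -61.1 -181.6 0 0 0 -0.002 1; -61.1 -181.6 0 0 0 -0.002 1; -61.1 -181.6 0 0 0 -0.002 1'
python3 - <<'E'
from tov import *
o=arm.get_obs(); print(o["eef_pos"],o["gripper_width"])
cv2.imwrite("pics/scene3.png",arm.read_camera("scene"))
x,y,z=o["eef_pos"]
a=w2px("scene",(x,y,z-55+40)).astype(int); print(a)
ov("3",x,y,"pics/tov3.png",{"scene":(a[0]-25,a[1]-40)},z-55)
cv2.imwrite("pics/g3.png",cv2.resize(cv2.imread("pics/scene3.png")[120:260,170:310],None,fx=4,fy=4,interpolation=cv2.INTER_CUBIC))
E
```

```text
time: 5.7
eef_pos: [421.4, 25.7, 114.6]
tool_rot: [[0.995, 0.098, 0.0], [0.098, -0.995, -0.0], [0.0, 0.001, -1.0]]
contact_force: [-0.8, 0.4, -3.2]
gripper_width: 36.6
[421.4439029   25.66741418 114.6059338 ] 36.57936463690103
[230 183]
```

View pics/tov3.png

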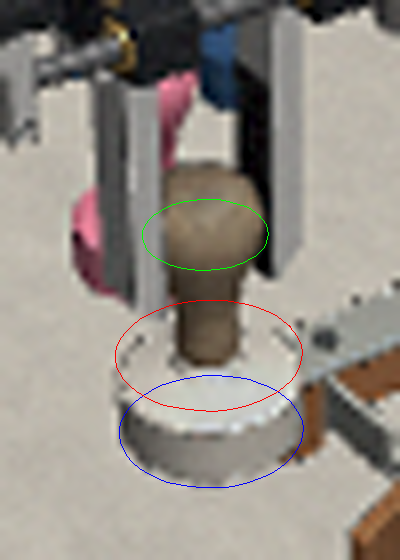

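View pics/g3.png

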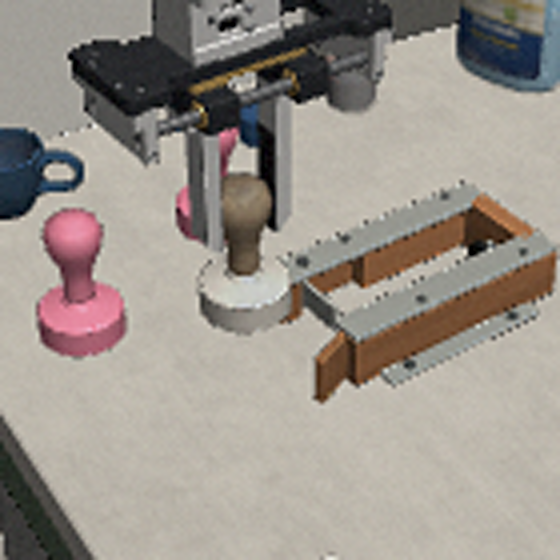

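```bash
cat > st.py <<'E'
from h import *
p=np.load("dock.npy"); d=p[2]; c,s=np.cos(d),np.sin(d)
o=arm.get_obs(); R=np.array(o["tool_rot"]).reshape(3,3)
e=np.array(o["eef_pos"])-[p[0],p[1],0]; D=np.array([[c,s,0],[-s,c,0],[0,0,1]])
print("t",round(o["time"],2),"dock xyz",np.round(D@e,2),"F dock",np.round(D@np.array(o["contact_force"]),2),"T",np.round(D@np.array(o["torque"]),2),"w",round(o["gripper_width"],1))
Rt=np.array([[c,s,0],[s,-c,0],[0,0,-1]]); print("rv",np.round(cv2.Rodrigues(R.T@Rt)[0].ravel(),4))
E
python3 -m creep '0 -0.8 6 0 0 0 1; 0 -0.8 16 0 0 0 1; 0 -0.8 30 0 0 0 1; 0 -0.8 42 0 0 0 1; 0 -0.8 50 0 0 0 1; 0 -0.8 55 0 0 0 1; 0 -0.8 57 0 0 0 1;0 -0.8 58 0 0 0 1;0 -0.8 58 0 0 0 1;0 -0.8 58 0 0 0 1'; python3 st.py
```

```text
time: 6.58
eef_pos: [421.7, 26.4, 57.0]
tool_rot: [[0.995, 0.097, 0.001], [0.097, -0.995, -0.0], [0.001, 0.0, -1.0]]
contact_force: [0.2, 0.1, -2.8]
gripper_width: 36.2
t 6.58 dock xyz [-69.53  -0.36  56.97] F dock [ 0.24  0.03 -2.77] T [-0.07  0.04 -0.02] w 36.2
rv [ 0.0003 -0.0011 -0.0015]
```

```bash
python3 -m creep '0 -0.3 0.7 0 0 0 1; 0 -0.3 1.4 0 0 0 1; 0 -0.3 1.8 0 0 0 1; 0 -0.3 1.8 0 0 0 1'; python3 st.py
python3 - <<'E'
from h import *
cv2.imwrite("pics/scene4.png",arm.read_camera("scene"));cv2.imwrite("pics/top4.png",arm.read_camera("top"))
im=[cv2.imread("pics/top4.png")[130:270,170:310],cv2.imread("pics/scene4.png")[120:260,170:310]]
cv2.imwrite("pics/g4.png",cv2.resize(np.hstack(im),None,fx=2.8,fy=4,interpolation=cv2.INTER_CUBIC))
E
```

```text
time: 6.92
eef_pos: [421.6, 26.8, 55.2]
tool_rot: [[0.995, 0.097, 0.001], [0.097, -0.995, -0.0], [0.001, 0.0, -1.0]]
contact_force: [1.4, 0.2, -3.8]
gripper_width: 36.3
t 6.92 dock xyz [-6.956e+01  4.000e-02  5.520e+01] F dock [ 1.38  0.1  -3.85] T [-0.07  0.04 -0.03] w 36.3
rv [ 0.0001 -0.0012 -0.0014]
```

View pics/g4.png

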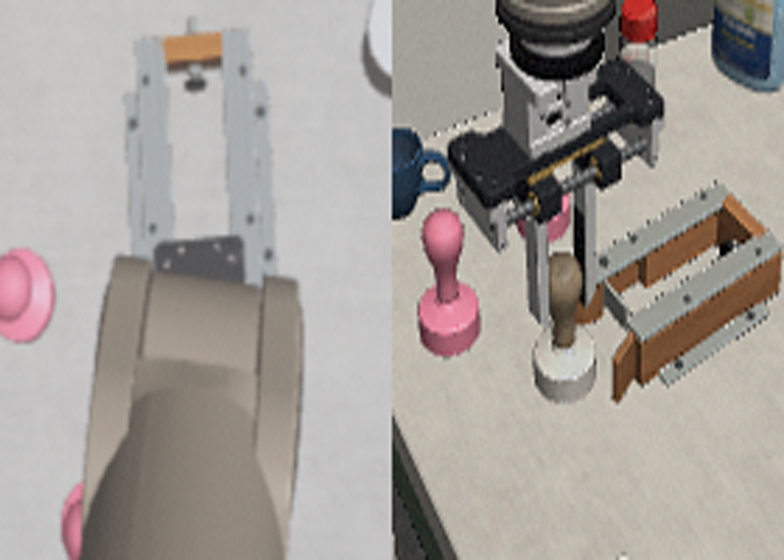

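Top crop: the arm is over the mouth and the lane is clear. Scene crop: the tamper stands upright in front of the mouth at about (565,370). Next I creep into the mouth.

```bash
python3 -m creep '2 0 0 0 0 0 1; 6 0 0 0 0 0 1; 11 0 0 0 0 0 1; 16 0 0 0 0 0 1; 21 0 0 0 0 0 1; 25 0 0 0 0 0 1; 28 0 0 0 0 0 1;30 0 0 0 0 0 1; 30 0 0 0 0 0 1'; python3 st.py;  python3 -m creep '2 0 0 0 0 0 1; 5 0 0 0 0 0 1; 8 0 0 0 0 0 1; 10 0 0 0 0 0 1; 12 0 0 0 0 0 1; 12 0 0 0 0 0 1'; python3 st.py
```

```text
time: 7.77
eef_pos: [451.9, 29.6, 55.2]
tool_rot: [[0.995, 0.097, 0.001], [0.097, -0.995, -0.0], [0.001, 0.0, -1.0]]
contact_force: [0.5, -0.1, -3.1]
gripper_width: 36.7
t 7.77 dock xyz [-39.16  -0.15  55.2 ] F dock [ 0.5  -0.13 -3.13] T [-0.09  0.05 -0.02] w 36.7
rv [ 0.0004 -0.0012 -0.0015]
time: 8.27
eef_pos: [464.1, 30.8, 55.2]
tool_rot: [[0.995, 0.097, 0.001], [0.097, -0.995, -0.0], [0.001, 0.001, -1.0]]
contact_force: [-1.2, 0.3, -3.1]
gripper_width: 36.4
t 8.27 dock xyz [-26.89  -0.16  55.19] F dock [-1.16  0.41 -3.08] T [-0.11  0.29 -0.02] w 36.4
rv [ 0.0005 -0.0011 -0.0015]
```

```bash
python3 -m creep '2 -0.2 0 0 0 0 1; 4 -0.2 0 0 0 0 1; 6 -0.2 0 0 0 0 1; 8 -0.2 0 0 0 0 1; 10 -0.2 0 0 0 0 1; 12 -0.2 0 0 0 0 1; 12 -0.2 0 0 0 0 1'; python3 st.py;  python3 -m creep '2 0 0 0 0 0 1; 5 0 0 0 0 0 1; 7 0 0 0 0 0 1; 10 0 0 0 0 0 1; 12 0 0 0 0 0 1; 12 0 0 0 0 0 1'; python3 st.py
```

```text
time: 8.85
eef_pos: [476.5, 32.2, 55.2]
tool_rot: [[0.995, 0.097, 0.001], [0.097, -0.995, -0.001], [0.001, 0.001, -1.0]]
contact_force: [-1.6, -0.1, -2.5]
gripper_width: 36.9
t 8.85 dock xyz [-1.448e+01 -1.000e-02  5.519e+01] F dock [-1.59  0.04 -2.54] T [-0.1   0.61  0.03] w 36.9
rv [ 0.0006 -0.0013 -0.0015]
time: 9.35
eef_pos: [488.8, 33.3, 55.2]
tool_rot: [[0.995, 0.097, 0.001], [0.097, -0.995, -0.001], [0.001, 0.001, -1.0]]
contact_force: [-3.7, -1.8, -1.0]
gripper_width: 36.5
t 9.35 dock xyz [-2.12 -0.1  55.2 ] F dock [-3.84 -1.38 -0.99] T [-0.36  1.03  0.05] w 36.5
rv [ 0.0008 -0.0014 -0.0014]
```

```bash
python3 -m creep '2 0 0 0 0 0 1; 5 0 0 0 0 0 1; 7 0 0 0 0 0 1; 10 0 0 0 0 0 1; 12 0 0 0 0 0 1; 12 0 0 0 0 0 1'; python3 st.py;  python3 - <<'E'
from h import *
cv2.imwrite("pics/scene5.png",arm.read_camera("scene"));
cv2.imwrite("pics/g5.png",cv2.resize(cv2.imread("pics/scene5.png")[120:240,200:340],None,fx=5,fy=5,interpolation=cv2.INTER_CUBIC))
E
```

```text
time: 9.85
eef_pos: [501.2, 34.4, 55.3]
tool_rot: [[0.995, 0.097, 0.002], [0.097, -0.995, -0.001], [0.002, 0.001, -1.0]]
contact_force: [-2.9, -2.4, 0.4]
gripper_width: 36.5
t 9.85 dock xyz [10.37 -0.26 55.3 ] F dock [-3.14 -2.08  0.42] T [-0.49  1.03 -0.03] w 36.5
rv [ 0.001  -0.0019 -0.0015]
```

View pics/g5.png

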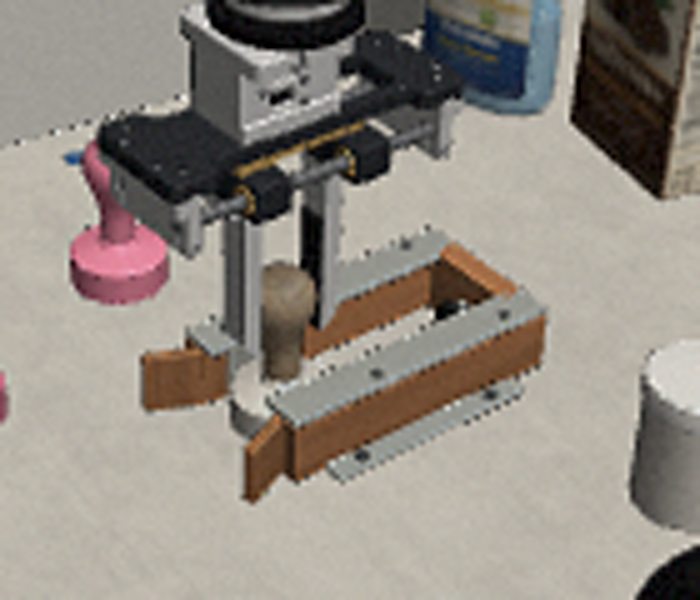

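The tamper is in the lane at about (285,350) in the crop, upright, and the leaf is pushed inward. I keep going.

```bash
python3 -m creep '2 0 0 0 0 0 1; 5 0 0 0 0 0 1; 7 0 0 0 0 0 1; 10 0 0 0 0 0 1; 12 0 0 0 0 0 1; 14 0 0 0 0 0 1;14 0 0 0 0 0 1'; python3 st.py; python3 -m creep '2 -0.2 0 0 0 0 1; 5 -0.2 0 0 0 0 1; 7 -0.2 0 0 0 0 1; 10 -0.2 0 0 0 0 1; 12 -0.2 0 0 0 0 1; 14 -0.2 0 0 0 0 1;14 -0.2 0 0 0 0 1'; python3 st.py
```

```text
time: 10.48
eef_pos: [515.5, 35.7, 55.4]
tool_rot: [[0.995, 0.097, 0.003], [0.097, -0.995, -0.001], [0.002, 0.001, -1.0]]
contact_force: [-2.3, -1.8, 0.9]
gripper_width: 36.4
t 10.48 dock xyz [24.69 -0.37 55.38] F dock [-2.51 -1.54  0.91] T [-0.52  0.99  0.04] w 36.4
rv [ 0.0011 -0.0024 -0.0016]
time: 11.07
eef_pos: [530.1, 37.3, 55.5]
tool_rot: [[0.995, 0.097, 0.003], [0.097, -0.995, -0.001], [0.003, 0.001, -1.0]]
contact_force: [-1.2, -2.0, 0.6]
gripper_width: 36.6
t 11.07 dock xyz [39.44 -0.18 55.53] F dock [-1.41 -1.86  0.62] T [-0.52  0.39 -0.  ] w 36.6
rv [ 0.0012 -0.0033 -0.0016]
```

```bash
python3 -m creep '2 -0.2 0 0 -0.001 0 1; 4 -0.2 0.1 0 -0.002 0 1; 7 -0.2 0.2 0 -0.003 0 1; 9 -0.2 0.2 0 -0.003 0 1; 11 -0.2 0.2 0 -0.003 0 1; 13 -0.2 0.2 0 -0.003 0 1;15 -0.2 0.2 0 -0.003 0 1; 17 -0.2 0.2 0 -0.003 0 1; 17 -0.2 0.2 0 -0.003 0 1'; python3 st.py; python3 -m creep '0.7 0 0 0 0 0 1; 1.4 0 0 0 0 0 1; 2 0 0 0 0 0 1;2.7 0 0 0 0 0 1; 3.4 0 0 0 0 0 1; 4 0 0 0 0 0 1;4 0 0 0 0 0 1;4 0 0 0 0 0 1'; python3 st.py
```

```text
time: 11.82
eef_pos: [547.9, 39.3, 55.5]
tool_rot: [[0.995, 0.097, 0.001], [0.097, -0.995, -0.001], [0.001, 0.001, -1.0]]
contact_force: [1.3, -1.5, -1.0]
gripper_width: 36.8
t 11.82 dock xyz [5.726e+01 4.000e-02 5.546e+01] F dock [ 1.15 -1.57 -1.03] T [-0.55 -0.17 -0.03] w 36.8
rv [ 0.0014 -0.0013 -0.0016]
time: 12.48
eef_pos: [551.9, 39.7, 55.5]
tool_rot: [[0.995, 0.097, 0.001], [0.097, -0.995, -0.001], [0.001, 0.001, -1.0]]
contact_force: [0.4, 0.5, -3.3]
gripper_width: 36.9
t 12.48 dock xyz [6.129e+01 6.000e-02 5.547e+01] F dock [ 0.48  0.49 -3.32] T [-0.05 -0.02 -0.03] w 36.9
rv [ 0.0013 -0.0013 -0.0015]
```

```bash
python3 - <<'E'
from h import *
p=np.load("dock.npy"); d=p[2]
for v in (126,128,131): 
    w=px2w("top",(205+208/6-.42,130+v/6-.42),15)-[p[0],p[1],0]; print(v,w[0]*np.cos(d)+w[1]*np.sin(d),-w[0]*np.sin(d)+w[1]*np.cos(d))
cv2.imwrite("pics/scene6.png",arm.read_camera("scene"));
cv2.imwrite("pics/g6.png",cv2.resize(cv2.imread("pics/scene6.png")[120:240,200:340],None,fx=5,fy=5,interpolation=cv2.INTER_CUBIC))
E
```

```text
126 130.0612706002637 0.3139173063397731
128 129.23074277220343 0.37005224277456605
131 127.98514581670604 0.45424148190400615
```

View pics/g6.png

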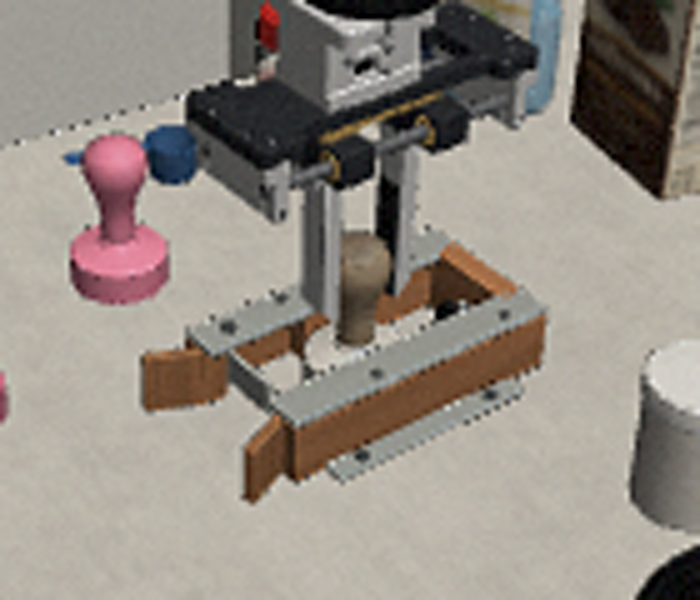

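The gate leaf is shut behind the tamper, at about (255,375) in the crop, and the force has gone back to weight alone. The top view puts the stop face at about dock x 125, so I expect contact near x 95.

```bash
cat > avg.py <<'E'
from h import *
p=np.load("dock.npy"); d=p[2]; c,s=np.cos(d),np.sin(d); D=np.array([[c,s,0],[-s,c,0],[0,0,1]])
F=[];T=[]
for i in range(12):
    arm.read_camera("top"); o=arm.get_obs(); F.append(D@o["contact_force"]); T.append(D@o["torque"])
print("avg F",np.mean(F,0).round(2),"sd",np.std(F,0).round(2),"T",np.mean(T,0).round(3),"x",(D@(np.array(o["eef_pos"])-[p[0],p[1],0])).round(2),"t",round(o["time"],2))
E
python3 avg.py; python3 -m creep '1 0 0 0 0 0 1; 3 0 0 0 0 0 1; 5 0 0 0 0 0 1;7 0 0 0 0 0 1; 9 0 0 0 0 0 1; 11 0 0 0 0 0 1;13 0 0 0 0 0 1;15 0 0 0 0 0 1;16 0 0 0 0 0 1; 16 0 0 0 0 0 1'; python3 st.py
```

```text
avg F [-0.24  0.08 -3.43] sd [0.46 0.39 0.5 ] T [-0.057  0.05  -0.004] x [6.130e+01 5.000e-02 5.549e+01] t 13.13
time: 13.97
eef_pos: [568.0, 41.3, 55.5]
tool_rot: [[0.995, 0.097, 0.002], [0.097, -0.995, -0.001], [0.001, 0.001, -1.0]]
contact_force: [0.2, 0.0, -4.4]
gripper_width: 36.8
t 13.97 dock xyz [7.752e+01 2.000e-02 5.548e+01] F dock [ 0.24 -0.   -4.4 ] T [-0.05  0.05  0.01] w 36.8
rv [ 0.0014 -0.0014 -0.0015]
```

```bash
python3 -m creep '1 0 0 0 0 0 1; 2 0 0 0 0 0 1; 3 0 0 0 0 0 1;4 0 0 0 0 0 1; 5 0 0 0 0 0 1; 6 0 0 0 0 0 1;7 0 0 0 0 0 1; 8 0 0 0 0 0 1;8 0 0 0 0 0 1'; python3 avg.py
```

```text
time: 14.72
eef_pos: [576.2, 42.1, 55.5]
tool_rot: [[0.995, 0.097, 0.002], [0.097, -0.995, -0.001], [0.002, 0.001, -1.0]]
contact_force: [-0.4, 0.8, -3.5]
gripper_width: 36.7
avg F [-0.13 -0.05 -3.3 ] sd [0.53 0.43 0.31] T [-0.052  0.051 -0.001] x [ 8.550e+01 -1.000e-02  5.551e+01] t 15.32
```

```bash
python3 -m creep '0.6 0 0 0 0 0 1; 1.2 0 0 0 0 0 1; 1.8 0 0 0 0 0 1;2.4 0 0 0 0 0 1; 3 0 0 0 0 0 1;3.5 0 0 0 0 0 1; 4 0 0 0 0 0 1;4 0 0 0 0 0 1'; python3 st.py
```

```text
time: 15.98
eef_pos: [580.1, 42.5, 55.5]
tool_rot: [[0.995, 0.097, 0.002], [0.097, -0.995, -0.001], [0.001, 0.001, -1.0]]
contact_force: [0.4, -0.4, -3.1]
gripper_width: 36.4
t 15.98 dock xyz [8.962e+01 2.000e-02 5.550e+01] F dock [ 0.4  -0.39 -3.11] T [-0.05  0.12 -0.01] w 36.4
rv [ 0.0014 -0.0015 -0.0014]
```

```bash
python3 -m creep '0.5 0 0 0 0 0 1; 1 0 0 0 0 0 1; 1.5 0 0 0 0 0 1;2 0 0 0 0 0 1; 2 0 0 0 0 0 1'; python3 st.py
```

```text
time: 16.4
eef_pos: [582.2, 42.6, 55.5]
tool_rot: [[0.995, 0.097, 0.002], [0.097, -0.995, -0.001], [0.002, 0.001, -1.0]]
contact_force: [0.2, -0.0, -3.0]
gripper_width: 36.8
t 16.4 dock xyz [ 9.175e+01 -5.000e-02  5.552e+01] F dock [ 0.18 -0.06 -2.99] T [-0.07  0.11 -0.01] w 36.8
rv [ 0.0015 -0.0016 -0.0015]
```

```bash
python3 -m creep '0.5 0 0 0 0 0 1; 1 0 0 0 0 0 1; 1.5 0 0 0 0 0 1; 1.5 0 0 0 0 0 1'; python3 st.py
```

```text
time: 16.73
eef_pos: [583.7, 42.8, 55.5]
tool_rot: [[0.995, 0.097, 0.002], [0.097, -0.995, -0.001], [0.002, 0.001, -1.0]]
contact_force: [-0.3, 0.2, -3.1]
gripper_width: 36.4
t 16.73 dock xyz [ 9.331e+01 -1.000e-02  5.552e+01] F dock [-0.33  0.19 -3.13] T [-0.06  0.09  0.06] w 36.4
rv [ 0.0014 -0.0016 -0.0015]
```

```bash
python3 -m creep '0.5 0 0 0 0 0 1; 1 0 0 0 0 0 1; 1 0 0 0 0 0 1'; python3 st.py
```

```text
time: 16.98
eef_pos: [584.9, 43.0, 55.5]
tool_rot: [[0.995, 0.097, 0.002], [0.097, -0.995, -0.001], [0.002, 0.001, -1.0]]
contact_force: [0.1, 0.6, -3.2]
gripper_width: 36.2
t 16.98 dock xyz [9.445e+01 4.000e-02 5.553e+01] F dock [ 0.16  0.63 -3.19] T [-0.02  0.04  0.01] w 36.2
rv [ 0.0014 -0.0017 -0.0014]
```

```bash
python3 -m creep '0.5 0 0 0 0 0 1; 1 0 0 0 0 0 1; 1 0 0 0 0 0 1'; python3 st.py
```

```text
time: 17.23
eef_pos: [586.0, 43.1, 55.5]
tool_rot: [[0.995, 0.097, 0.002], [0.097, -0.995, -0.001], [0.002, 0.001, -1.0]]
contact_force: [-1.1, 1.0, -3.2]
gripper_width: 36.5
t 17.23 dock xyz [95.57  0.   55.54] F dock [-0.96  1.07 -3.2 ] T [-0.02  0.05  0.02] w 36.5
rv [ 0.0015 -0.0018 -0.0014]
```

```bash
python3 -m creep '0.5 0 0 0 0 0 1; 1 0 0 0 0 0 1; 1 0 0 0 0 0 1'; python3 st.py
```

```text
time: 17.48
eef_pos: [587.1, 43.2, 55.6]
tool_rot: [[0.995, 0.097, 0.002], [0.097, -0.995, -0.001], [0.002, 0.001, -1.0]]
contact_force: [-0.2, -0.1, -3.7]
gripper_width: 36.2
t 17.48 dock xyz [9.669e+01 1.000e-02 5.556e+01] F dock [-0.2  -0.04 -3.66] T [-0.03  0.06 -0.  ] w 36.2
rv [ 0.0015 -0.0019 -0.0014]
```

```bash
python3 -m creep '0.5 0 0 0 0 0 1; 1 0 0 0 0 0 1; 1 0 0 0 0 0 1'; python3 st.py
```

```text
time: 17.73
eef_pos: [588.2, 43.3, 55.6]
tool_rot: [[0.995, 0.097, 0.002], [0.097, -0.995, -0.001], [0.002, 0.002, -1.0]]
contact_force: [-0.3, 0.4, -3.4]
gripper_width: 36.9
t 17.73 dock xyz [9.780e+01 6.000e-02 5.555e+01] F dock [-0.29  0.38 -3.38] T [0.01 0.1  0.03] w 36.9
rv [ 0.0015 -0.0019 -0.0013]
```

```bash
python3 -m creep '0.5 0 0 0 0 0 1; 1 0 0 0 0 0 1; 1 0 0 0 0 0 1'; python3 st.py
```

```text
time: 17.98
eef_pos: [588.9, 43.4, 55.5]
tool_rot: [[0.995, 0.097, 0.001], [0.097, -0.995, -0.001], [0.001, 0.001, -1.0]]
contact_force: [-1.1, -0.1, -2.0]
gripper_width: 36.4
t 17.98 dock xyz [9.855e+01 5.000e-02 5.549e+01] F dock [-1.1   0.05 -2.03] T [-0.01  0.56 -0.03] w 36.4
rv [ 0.0014 -0.0014 -0.0013]
```

```bash
python3 -m creep '0.4 0 0 0 0 0 1; 0.8 0 0 0 0 0 1; 0.8 0 0 0 0 0 1'; python3 st.py
```

```text
time: 18.23
eef_pos: [589.5, 43.4, 55.4]
tool_rot: [[0.995, 0.097, 0.001], [0.097, -0.995, -0.001], [0.001, 0.001, -1.0]]
contact_force: [-2.8, -0.3, -2.2]
gripper_width: 36.3
t 18.23 dock xyz [ 9.913e+01 -1.000e-02  5.539e+01] F dock [-2.81 -0.01 -2.17] T [-0.06  0.9  -0.05] w 36.3
rv [ 0.0015 -0.0008 -0.0014]
```

Contact comes at about x 98. From here I press in small steps and average the force after each.

```bash
python3 avg.py; python3 -m creep '0.4 0 0 0 0 0 1; 0.8 0 0 0 0 0 1; 1 0 0 0 0 0 1; 1 0 0 0 0 0 1'; python3 avg.py
```

```text
avg F [-3.03 -0.06 -2.59] sd [0.57 0.5  0.56] T [-0.02   0.904  0.011] x [9.927e+01 2.000e-02 5.544e+01] t 18.83
time: 19.17
eef_pos: [590.6, 43.5, 55.4]
tool_rot: [[0.995, 0.097, 0.001], [0.097, -0.995, -0.001], [0.001, 0.001, -1.0]]
contact_force: [-3.9, -0.7, -2.2]
gripper_width: 36.3
avg F [-4.08  0.32 -2.24] sd [0.5  0.45 0.48] T [-0.028  1.208  0.02 ] x [1.0024e+02 1.0000e-02 5.5440e+01] t 19.77
```

```bash
python3 -m creep '0.4 0 0 0 0 0 1; 0.8 0 0 0 0 0 1; 1.1 0 0 0 0 0 1; 1.1 0 0 0 0 0 1'; python3 avg.py
```

```text
time: 20.1
eef_pos: [591.6, 43.6, 55.4]
tool_rot: [[0.995, 0.097, 0.001], [0.097, -0.995, -0.001], [0.001, 0.001, -1.0]]
contact_force: [-4.0, -0.7, -1.6]
gripper_width: 36.5
avg F [-5.26  0.14 -1.14] sd [0.48 0.41 0.46] T [-0.021  1.486 -0.002] x [1.0123e+02 4.0000e-02 5.5410e+01] t 20.7
```

```bash
python3 -m creep '0.3 0 0 0 0 0 1; 0.6 0 0 0 0 0 1; 0.9 0 0 0 0 0 1; 0.9 0 0 0 0 0 1'; python3 avg.py
```

```text
time: 21.03
eef_pos: [592.3, 43.7, 55.4]
tool_rot: [[0.995, 0.097, 0.001], [0.097, -0.995, -0.001], [0.0, 0.001, -1.0]]
contact_force: [-6.3, 0.3, -0.8]
gripper_width: 36.8
avg F [-6.21  0.16 -0.44] sd [0.43 0.55 0.35] T [-1.000e-03  1.664e+00 -1.100e-02] x [1.019e+02 4.000e-02 5.537e+01] t 21.63
```

```bash
python3 -m creep '0.2 0 0 0 0 0 1; 0.4 0 0 0 0 0 1; 0.4 0 0 0 0 0 1'; python3 avg.py
```

```text
time: 21.88
eef_pos: [592.5, 43.7, 55.4]
tool_rot: [[0.995, 0.097, -0.0], [0.097, -0.995, -0.001], [-0.0, 0.001, -1.0]]
contact_force: [-6.4, -1.1, -0.6]
gripper_width: 37.0
avg F [-6.37  0.08 -0.27] sd [0.46 0.31 0.47] T [-0.021  1.718 -0.   ] x [1.0207e+02 3.0000e-02 5.5360e+01] t 22.48
```

That is about 6.2 N net of baseline, so it is seated. I ease the pressure off so the release doesn't kick the tamper back, then let go.

```bash
python3 -m creep '-0.6 0 0 0 0 0 1; -1.2 0 0 0 0 0 1; -1.8 0 0 0 0 0 1; -2.4 0 0 0 0 0 1;-2.8 0 0 0 0 0 1;-2.8 0 0 0 0 0 1'; python3 avg.py; python3 - <<'E'
from h import *
cv2.imwrite("pics/scene7.png",arm.read_camera("scene"));
cv2.imwrite("pics/g7.png",cv2.resize(cv2.imread("pics/scene7.png")[120:240,200:340],None,fx=5,fy=5,interpolation=cv2.INTER_CUBIC))
E
```

```text
time: 22.98
eef_pos: [589.8, 43.5, 55.4]
tool_rot: [[0.995, 0.097, 0.0], [0.097, -0.995, -0.001], [0.0, 0.001, -1.0]]
contact_force: [-2.8, 0.1, -3.3]
gripper_width: 36.5
avg F [-3.11  0.2  -2.03] sd [0.46 0.49 0.36] T [-0.045  0.926  0.014] x [9.932e+01 4.000e-02 5.539e+01] t 23.58
```

View pics/g7.png

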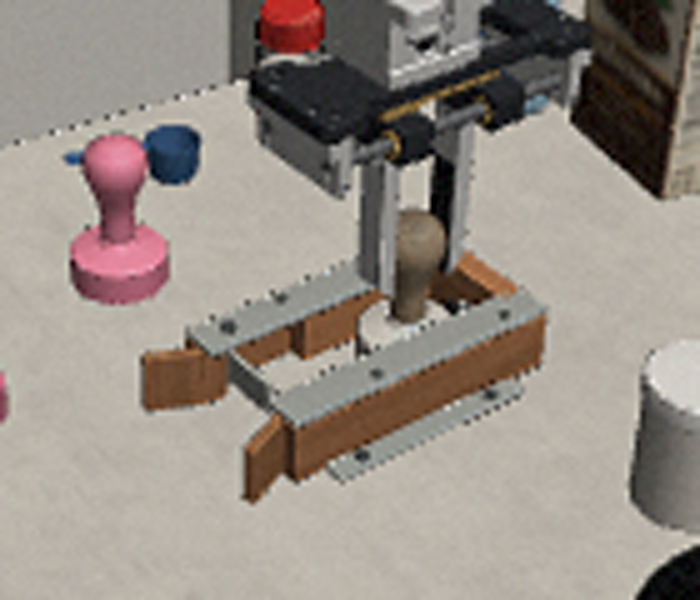

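The tamper stands at the back of the dock, with the handle at about (412,265), and the gate is shut. Next I set its weight on the table and open the fingers in stages.

```bash
python3 -m creep '0 0 0.3 0 0 0 1; 0 0 0.6 0 0 0 1; 0 0 0.6 0 0 0 1'; python3 st.py; python3 -m creep '0 0 0 0 0 0 1; 0 0 0 0 0 0 1' 5; python3 st.py; python3 -m creep '0 0 0 0 0 0 0.2; 0 0 0 0 0 0 0; 0 0 0 0 0 0 -0.3; 0 0 0 0 0 0 -0.6; 0 0 0 0 0 0 -1; 0 0 0 0 0 0 -1;0 0 0 0 0 0 -1'; python3 st.py
```

```text
time: 23.88
eef_pos: [589.9, 43.4, 55.0]
tool_rot: [[0.995, 0.097, 0.0], [0.097, -0.995, -0.001], [0.0, 0.001, -1.0]]
contact_force: [-3.8, 0.4, 1.8]
gripper_width: 36.6
t 23.88 dock xyz [ 9.951e+01 -6.000e-02  5.496e+01] F dock [-3.75  0.81  1.85] T [-0.16  1.02  0.02] w 36.6
rv [ 0.0013 -0.0003 -0.0015]
time: 24.05
eef_pos: [590.3, 43.4, 55.1]
tool_rot: [[0.995, 0.097, 0.001], [0.097, -0.995, -0.001], [0.001, 0.001, -1.0]]
contact_force: [-1.7, -0.4, 1.0]
gripper_width: 37.6
t 24.05 dock xyz [99.92 -0.11 55.13] F dock [-1.72 -0.26  0.96] T [-0.11  0.49 -0.02] w 37.6
rv [ 0.0013 -0.0011 -0.0015]
time: 24.63
eef_pos: [590.4, 43.4, 55.2]
tool_rot: [[0.995, 0.097, 0.001], [0.097, -0.995, -0.001], [0.001, 0.001, -1.0]]
contact_force: [-0.4, -0.4, -0.5]
gripper_width: 74.3
t 24.63 dock xyz [100.    -0.12  55.16] F dock [-0.48 -0.4  -0.54] T [-0.02  0.09 -0.02] w 74.3
rv [ 0.0013 -0.0013 -0.0016]
```

Now I retreat upward, once the fingers are fully open.

```bash
python3 -m creep '0 0 0 0 0 0 -1; 0 0 0 0 0 0 -1; 0 0 0 0 0 0 -1; 0 0 -4 0 0 0 -1; 0 0 -12 0 0 0 -1; 0 0 -25 0 0 0 -1; 0 0 -42 0 0 0 -1; 0 0 -60 0 0 0 -1; 0 0 -80 0 0 0 -1; 0 0 -100 0 0 0 -1; 0 0 -120 0 0 0 -1; 0 0 -135 0 0 0 -1; 0 0 -145 0 0 0 -1; 0 0 -150 0 0 0 -1; 0 0 -150 0 0 0 -1'; python3 st.py; python3 - <<'E'
from h import *
cv2.imwrite("pics/scene8.png",arm.read_camera("scene"));
cv2.imwrite("pics/g8.png",cv2.resize(cv2.imread("pics/scene8.png")[120:240,200:340],None,fx=5,fy=5,interpolation=cv2.INTER_CUBIC))
cv2.imwrite("pics/top8.png",arm.read_camera("top"))
E
```

```text
time: 25.88
eef_pos: [590.6, 43.7, 206.4]
tool_rot: [[0.995, 0.097, 0.003], [0.097, -0.995, -0.0], [0.003, 0.001, -1.0]]
contact_force: [0.5, 0.4, -0.6]
gripper_width: 93.7
t 25.88 dock xyz [1.0023e+02 1.7000e-01 2.0644e+02] F dock [ 0.55  0.33 -0.65] T [-0.08  0.08 -0.01] w 93.7
rv [ 0.0007 -0.003  -0.0015]
```

View pics/g8.png

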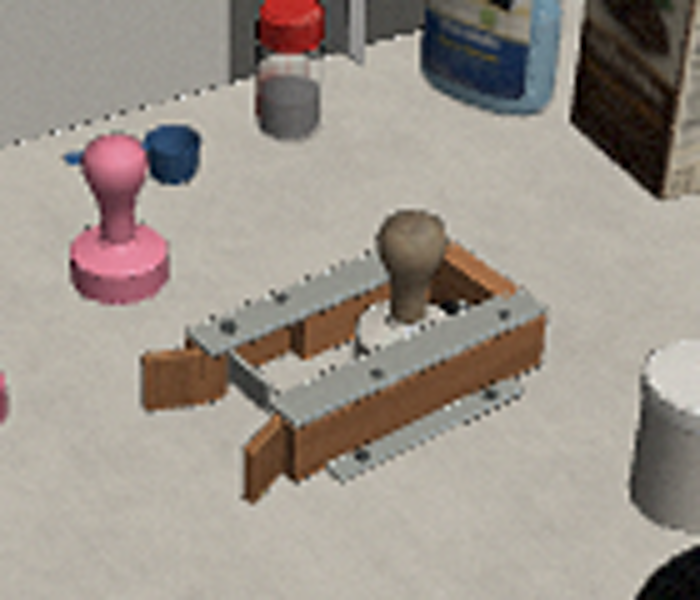

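View pics/scene8.png

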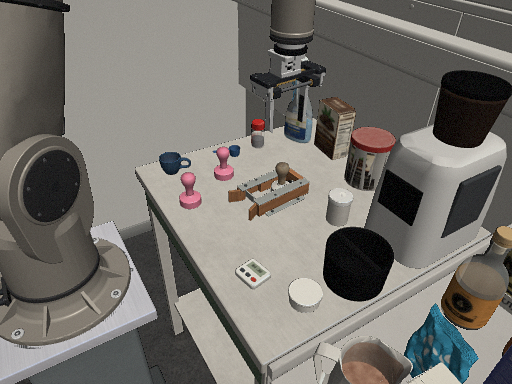

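The tamper stands upright at the back of the dock, with its handle at about (283,172) in the full scene. The gate is shut, the bystanders haven't moved, and the gripper is clear.

```bash
python3 -c "
from plant import arm
print(arm.sign_off())"
```

```text
the job is handed in; nothing more can be done
None
```

The tamper is in its dock, standing upright against the back with the gate shut behind it. I handed the job in just after 26 s on the robot clock.

- **Moves:** I gripped the steel and wood tamper by its handle (not the pink look-alikes) and lowered it in front of the mouth. From there I slid it through the gate, which snapped shut when the tamper's centre was at about dock x = 61 mm.
- **Seating:** The base met the rubber stop at about x = 98 mm. I pressed in small steps to about 6.2 N net (average reading 6.4 N), with no averaged reading above that. I then eased back to about 3 N and set the base on the table. After that I let go and lifted the gripper clear.
- **Last checks:** The scene picture shows the tamper upright, the gate shut and the other things where they were. The wrist force was back to noise level, under 1 N.
- **Uncertain:** While I pressed, the base also rested lightly on the table. The stop itself may therefore have felt up to about 1 N less than the wrist reading, roughly 5.3 to 6.2 N. After easing back I did not measure whether the base still touches the stop.

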